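# Shut and latch the reference gauge's case

## Task

The reference gauge is back in its foam: push the lid of its case down with the fingertips until it is fully shut, easing it rather than slamming it. Then press both latches on the front of the case in until they lie flat against it, and take the hand away. Lift nothing, do not open the lid further, do not fold a latch in before the lid is down, and leave the gauge and the things beside the case where they are.

Things in the scene. Friction and masses are not known exactly. Their poses are not given: they have to be found in the camera images.
- case: grey plastic instrument case lying flat, fixed to the bench. Origin: centre of its underside; x axis from front (latches, handle) to back (hinge), y to its left, z up. Base 190 deep (x -95 to 95), 280 wide, 60 mm high; the shut lid adds 30 (top at z = 90). A black bar handle sticks out of the base's front to x = -125 at z = 32, between y = -50 and 50 mm.
- lid_hinge (a point): middle of the lid's hinge axis, at x = 99, y = 0, z = 60 mm in the case's frame; the axis runs along the case's y. The lid's outer face is a plane 30 mm from this axis.
- lid (a joint): opening angle of the lid, rad: 0 shut, growing as its front edge swings up and back; starts half open (0.9 to 1.3). The hinge is stiff: the lid (about 0.35 kg) stays where it is left; a push of 2 to 4 N near its front edge, square to its outer face, turns it.
- lid_edge (a point): middle of the lid's front edge on its outer face: 194 mm from the hinge axis along the lid and 30 mm outward from it; when shut at x = -95, y = 0, z = 90 mm in the case's frame.
- latch_left (a joint): angle of the left latch (case y = +90), rad: 0 flat on the front, growing as it folds out and up; starts at 1.1 to 1.6 (1.57: straight out). Slick black flap, 44 wide, 42 long, 4 mm thick; its end is rolled outward (6 mm round, 2.5 mm proud). Hinged on the lid; that shut, the pivot is at x = -103, z = 80 mm of the case. Stays where left; 1 to 2 N at its end turns it.
- latch_right (a joint): angle of the right latch (case y = -90 mm), rad; the same in every other way as the left latch.
- latch_left_tip (a point): middle of the left latch's free end, 42 mm from its pivot; flat on the shut case it is at z = 38 mm.
- latch_right_tip (a point): middle of the right latch's free end, 42 mm from its pivot; flat on the shut case it is at z = 38 mm.
- gauge: digital pressure gauge lying face up in the case's foam, loose: black round head 100 mm across and 34 mm high, metal stem to its -y (110 mm from the head's centre). Origin under the head's centre. It lies below the lid and stays where it is.
- detector: bystander: black handheld gas detector standing beside the case, 38 x 64 x 118 mm high, origin at the centre of its underside.
- adapter: bystander: brass pipe adapter standing beside the case, 36 mm across, 58 mm high, origin at the centre of its underside.
- wrench: bystander: steel wrench 160 mm long lying flat on the bench off to one side of the case, nearer the robot; origin at the middle of its underside, along its x axis.

How it is judged:
On the way, in this order (a step that is already met when the one before it is completed fails the run):
1. the lid is fully shut, both latches still folded out (value of joint lid below 0.03 rad and value of joint each of latch_left, latch_right above 0.6 rad), for 0.2 s.
2. both latches lie flat and the lid is still shut (value of joint each of latch_left, latch_right below 0.2 rad and value of joint lid below 0.03 rad), for 0.2 s.
At the end, for the whole second after the job is handed in: The lid is within 0.03 rad of shut (a gap under 6 mm at its front edge), both latches are within 0.2 rad of flat (8 mm at their ends), the gauge is within 10 mm of its place, and the detector, the adapter and the wrench are within 15 mm of theirs, the first two upright (all of step 2 and distance of gauge from where it was at the start of the episode below 0.01 m and distance of each of detector, adapter, wrench from where it was at the start of the episode below 0.015 m and angle between each of detector, adapter's own z axis and vertical below 0.2 rad); the robot touches nothing.
It fails at once if the lid is slammed (turns shut faster than 2.5 rad/s) (velocity of joint lid below -2.5 rad/s).
It fails at once if the lid is lifted further open (beyond 1.5 rad) (value of joint lid above 1.5 rad).
It fails at once if a latch is folded in (below 0.6 rad) while the lid is still up, where it would foul the base (value of joint lid above 0.06 rad and value of joint any of latch_left, latch_right below 0.6 rad).
It fails at once if the gauge is lifted or shifted by more than 10 mm (distance of gauge from where it was at the start of the episode above 0.01 m).
It fails at once if the detector, the adapter or the wrench is lifted, carried or shifted by more than 15 mm, or the detector or the adapter tips (distance of any of detector, adapter, wrench from where it was at the start of the episode above 0.015 m or angle between any of detector, adapter's own z axis and vertical above 0.2 rad).
It also fails if it takes over 67 s, if anything falls off the work surface, if the arm or the gripper's body presses on something with over 40 N, if the wrist force passes 120 N, or if a joint passes its speed limit or range.

## Robot

A 6-joint arm with a two-finger parallel gripper is mounted at the origin on the work surface. World frame = base frame: x ahead of the robot, y to its left, z up, the work surface at z = 0. Lengths are in m, angles in rad, forces in N, time in s.
With the tool pointing down it reaches from about 0.35 to 0.975 m from the base axis. Payload 7.1 kg.
Tool frame: the origin (TCP) lies midway between the tips of the shut fingers; the grasp point (between the pads) lies 19 mm behind it; z points along the fingers, y is the line along which they close (so a half turn about z gives the same grasp; the last joint's range is limited). The gripper opens to 88 mm and grips with 3 to 60 N. Pads are 20 mm wide; open, the fingers measure 115 mm over their backs; the gripper's body (75 mm by 178 mm) begins 61 mm behind the grasp point.
Start: joints at [-1.209, 0.423, 1.63, -0, 1.089, -0.019], TCP at [0.232, -0.58, 0.223] pointing down, gripper open.
Joint ranges: [-3, 3], [-0.9, 2.11], [0.09, 2.58], [-1.31, 4.45], [0.11, 2.69], [-2.54, 2.54]. Speed limits (rad/s): [2.39, 2.39, 3.01, 3.14, 3.14, 3.14].

## Interface

Orientations are given as a unit quaternion [w, x, y, z].
In Python, from station import move_pose, movel, movej, command_gripper, wait, inverse_kinematics, read_camera, camera_info, MotionError, job_done, get_time, get_joint_pos, get_qvel, get_effort, get_tcp_pos, get_ee_rot, get_ft_force, get_ft_torque, get_grip_width, get_finger_force gives the robot as it stands. Calls block until the motion is done:
- move_pose(position, orientation): joint-space move of the TCP to a pose.
- movel(position, frame=None, v=0.15, until_force=None): straight line of the TCP; frame=None keeps the orientation; v is the mean speed in m/s. With until_force (N) it stops when the force on the tool has changed by that much, and returns True; else False.
- movej(angles): joint-space move.
- command_gripper(opening): opening from 0.0 (shut) to 1.0 (fully open); the grip force is fixed at half the most; returns when the fingers have stopped.
- wait(seconds).
- inverse_kinematics(position, orientation): joint angles nearest the present ones, or None.
- read_camera(name): name is "side" or "top" or "wrist"; returns the picture (400x640x3 uint8, red, green, blue); there is no depth.
- camera_info(name): a dict with "intrinsics" (3x3 intrinsics, pixels), "T" (4x4, takes a point from camera to world coordinates); the wrist camera has in their place "tool_from_camera" (4x4, takes a point from camera to tool coordinates, whose origin is the TCP and whose axes are the flange's). Camera axes: x right, y up, looking along -z (the intrinsics and any distortion apply to the point x, -y, -z); pixel columns grow to the right and rows downward; lengths in m; the calibration is good to about 2 mm. A picture is of the moment at which its call begins: read the wrist's pose just before it. camera_info takes no time and is no camera call.
A pose or a line that the arm cannot do raises MotionError and nothing moves.
- job_done(): hands the job in; it is judged then, once.
Readings, each from a call of its own:
- get_time(): time.
- get_joint_pos(): joint angles.
- get_qvel(): joint speeds.
- get_effort(): joint torques, N m.
- get_tcp_pos(): TCP position.
- get_ee_rot(): TCP orientation.
- get_ft_force(): force on the tool from outside, world axes, zero at the start.
- get_ft_torque(): the same for the moment, N m.
- get_grip_width(): opening from 0.0 (shut) to 1.0 (fully open).
- get_finger_force(): force on a finger pad.
Only numpy, scipy, OpenCV 4.12 (cv2) and the standard library are available. Lean on these libraries where they do the work, as an engineer would, in place of code of your own. Each camera call takes 0.05 s, during which the arm holds its last target. There are 200 camera calls.

## Working session

There is one attempt and no reset: what is moved stays moved. The work goes in short steps, each a Python script; the robot and the scene stay as the last script left them, time stands still between calls to the robot, and variables do not carry over. Pictures are saved under pics/ and viewed, at most 10 in all, crops included, and the job is handed in when it is done.

```bash
mkdir -p pics; ls; python3 - <<'E'
from station import *
import cv2,numpy as np
np.set_printoptions(precision=4,suppress=True)
for n in("side","top"):
    im=read_camera(n); cv2.imwrite(f"pics/{n}0.png",im[:,:,::-1]); i=camera_info(n); print(n,i)
print(camera_info("wrist"),get_time(),get_tcp_pos(),get_ee_rot())
E
```

```text
pics
side {'intrinsics': array([[513.6375,   0.    , 319.9235],
       [  0.    , 513.6375, 194.4267],
       [  0.    ,   0.    ,   1.    ]]), 'T': array([[ 0.9998,  0.0175, -0.0026,  0.4907],
       [-0.0134,  0.6527, -0.7575, -1.0889],
       [-0.0115,  0.7574,  0.6529,  0.9948],
       [ 0.    ,  0.    ,  0.    ,  1.    ]])}
top {'intrinsics': array([[470.0396,   0.    , 317.5076],
       [  0.    , 470.0396, 203.4041],
       [  0.    ,   0.    ,   1.    ]]), 'T': array([[-0.0217,  0.9929, -0.1171,  0.3139],
       [-0.9997, -0.0205,  0.0117,  0.0146],
       [ 0.0092,  0.1174,  0.993 ,  1.5871],
       [ 0.    ,  0.    ,  0.    ,  1.    ]])}
{'intrinsics': array([[333.883 ,   0.    , 318.2214],
       [  0.    , 333.883 , 195.4243],
       [  0.    ,   0.    ,   1.    ]]), 'tool_from_camera': array([[ 0.0008,  0.9677,  0.2519,  0.0691],
       [ 1.    , -0.0008, -0.0003, -0.0003],
       [-0.0001,  0.2519, -0.9677, -0.1612],
       [ 0.    ,  0.    ,  0.    ,  1.    ]])} 0.1 [ 0.2321 -0.5798  0.222 ] [-0.0007  0.9819  0.1892 -0.0001]
```

View pics/side0.png

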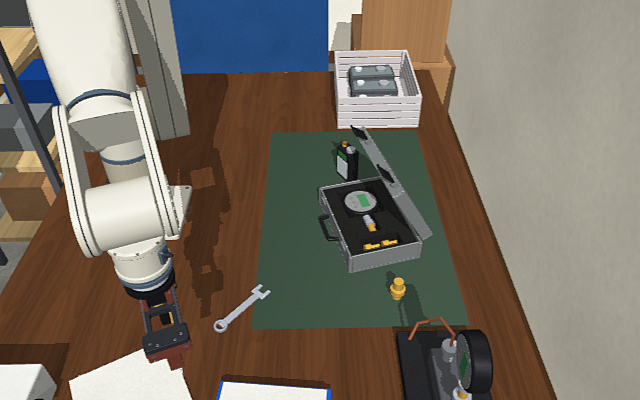

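View pics/top0.png

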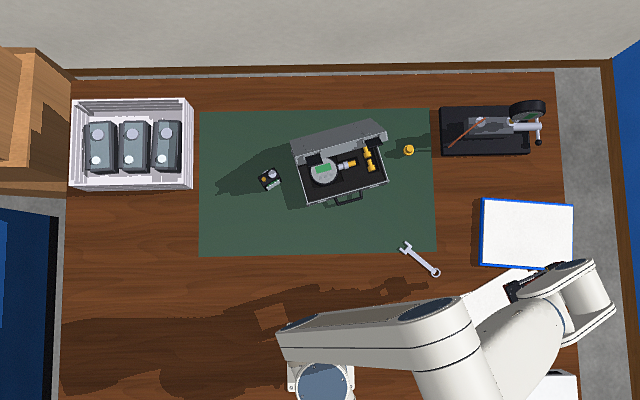

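The side view shows the case at about (370,220) px with the lid half open. The detector is at (346,160), the adapter at (398,288) and the wrench at (242,308). In the top view the case is at (340,165). I'll enlarge both.

```bash
python3 - <<'E'
import cv2
a=cv2.imread("pics/side0.png")[115:305,310:450]; b=cv2.imread("pics/top0.png")[110:215,250:420]
cv2.imwrite("pics/s1.png",cv2.resize(a[:165],None,fx=3.6*1,fy=3.6,interpolation=cv2.INTER_CUBIC))
cv2.imwrite("pics/t1.png",cv2.resize(b,None,fx=4.5,fy=4.5,interpolation=cv2.INTER_CUBIC))
E
```

```text
(no output)
```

View pics/s1.png

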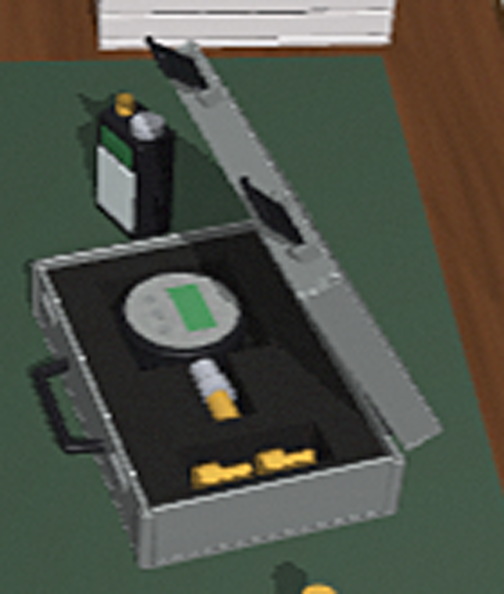

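View pics/t1.png

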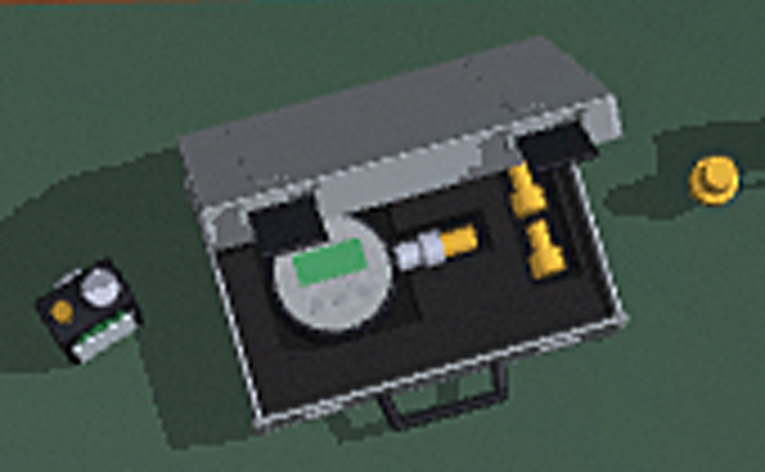

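The crops give the case rim and lid corners. In the side crop: rim front-left (33,262), rim front-right (145,512), lid front-right outer corner (338,275). In the top crop: lid front edge (205,207) to (612,97). The detector is in the top crop at (90,310) and the adapter at (715,180). I'll fit the case pose, lid angle and latch angles to these points.

```bash
cat > geo.py <<'E'
import numpy as np
from station import *
np.set_printoptions(precision=4,suppress=True)
def proj(n,p,off=0):
    i=camera_info(n); T=i["T"]; K=i["intrinsics"]
    c=(np.atleast_2d(p)-T[:3,3])@T[:3,:3]
    return np.c_[K[0,0]*c[:,0]/-c[:,2]+K[0,2], K[1,1]*-c[:,1]/-c[:,2]+K[1,2]]
def W(c,p):  # case (m) -> world ; c=(x,y,yaw)
    s,k=np.sin(c[2]),np.cos(c[2]); p=np.atleast_2d(p)
    return np.c_[c[0]+k*p[:,0]-s*p[:,1], c[1]+s*p[:,0]+k*p[:,1], p[:,2]]
def L(th,a,b,y): # lid local (m) -> case
    return np.array([.099-a*np.cos(th)+b*np.sin(th), y, .06+a*np.sin(th)+b*np.cos(th)])
E
cat > fit.py <<'E'
from geo import *
from scipy.optimize import least_squares
S=lambda x,y:(310+x/3.6,115+y/3.6); T=lambda x,y:(250+x/4.5,110+y/4.5)
m=1e-3
C=[("side",(-95,140,60),S(33,262)),("side",(-95,-140,60),S(145,512)),("side",(-95,-140,0),S(147,568)),("side",(95,-140,60),S(402,462)),
("top",(-95,140,60),T(258,425)),("top",(-95,-140,60),T(625,320)),("top",(-125,-50,32),T(503,400)),("top",(-125,50,32),T(400,427)),("side",(-125,50,32),S(35,375)),("side",(-125,-50,32),S(66,447))]
D=[("top",(194,30,140),T(205,207)),("top",(194,30,-140),T(612,97)),("top",(194,0,140),T(218,250)),("top",(194,0,-140),T(622,137)),
("top",(0,30,140),T(178,138)),("top",(0,30,-140),T(543,37)),("side",(194,30,-140),S(338,275)),("side",(194,0,-140),S(305,297))]
def r(v):
    o=[proj(n,W(v,np.array(p)*m)+[0,0,v[4]])[0]-u for n,p,u in C]
    o+=[proj(n,W(v,L(v[3],p[0]*m,p[1]*m,p[2]*m))+[0,0,v[4]])[0]-u for n,p,u in D]
    return np.ravel(o)
f=least_squares(r,[.65,0,.2,1.1,0],loss="soft_l1"); v=f.x
print(v); print(r(v).reshape(-1,2))
for y in(90,-90):
  for ph in(1.1,1.35,1.6):
    print(y,ph,[((proj(n,W(v,L(v[3],.202+.042*np.sin(ph),.02-.042*np.cos(ph),(y+d)*m)))[0]-o)*k) for d in(-22,22) for n,o,k in(("side",(310,115),3.6),("top",(250,110),4.5))])
for nm,ps,pt,h in(("det",S(128,112),T(90,290),.118),("adapter",(398,282),T(715,178),.058)):
    q=least_squares(lambda p:np.r_[proj("side",p)[0]-ps,proj("top",p)[0]-pt],[.65,0,h]).x
    d=q[:2]-v[:2];k,s=np.cos(v[2]),np.sin(v[2]);print(nm,q,"case",k*d[0]+s*d[1],-s*d[0]+k*d[1])
E
python3 fit.py
```

```text
[ 0.6208 -0.0813  0.259   1.051  -0.0024]
[[ 0.1392 -0.5691]
 [-0.219   0.6371]
 [-1.4123  1.2048]
 [ 0.28   -1.2195]
 [ 0.078  -0.4874]
 [ 0.1162 -0.4165]
 [ 2.8345 -0.9723]
 [-2.9571  1.2316]
 [-2.029  -1.8637]
 [-0.3901  3.5396]
 [-0.551   0.1902]
 [ 0.6365 -1.0607]
 [-0.8409  0.0814]
 [ 0.208  -0.3614]
 [-0.5397 -0.9711]
 [-0.4152 -1.1721]
 [ 0.4929  0.0825]
 [-1.6674  1.0813]]
90 1.1 [array([162.8593,  71.497 ]), array([330.6113, 238.9105]), array([143.1145,  38.0127]), array([263.9167, 257.7038])]
90 1.35 [array([172.5541,  60.3177]), array([327.8911, 226.1843]), array([152.5133,  27.0088]), array([260.834 , 245.0613])]
90 1.6 [array([184.6116,  51.0108]), array([324.3028, 211.333 ]), array([164.2398,  17.8729]), array([256.9851, 230.2617])]
-90 1.1 [array([255.1199, 227.9578]), array([601.582 , 162.5561]), array([230.673 , 186.4994]), array([535.6209, 181.1427])]
-90 1.35 [array([266.2375, 216.0243]), array([600.3248, 149.4924]), array([241.4073, 174.7553]), array([534.009 , 168.1607])]
-90 1.6 [array([279.8655, 205.9562]), array([597.7881, 134.4332]), array([254.6153, 164.8828]), array([531.2174, 153.1519])]
det [0.5771 0.1455 0.1174] case 0.015791108472808013 0.2303521976880377
adapter [ 0.6723 -0.3129  0.0502] case -0.009527587534547417 -0.23710709333639712
```

The fit is consistent, with a residual of about 1 px and heights within 2 mm. The lid is at about 1.05 rad and both latches at about 1.2. Next I'll check which tool tilts are reachable along the lid arc.

```bash
cat >> geo.py <<'E'
from scipy.spatial.transform import Rotation as R
case=np.array([.6208,-.0813,.259])
def quat(t): # tool tilted back by t about case y (t>0: fingers point towards robot)
    M=np.array([[np.cos(t),0,-np.sin(t)],[0,-1,0],[-np.sin(t),0,-np.cos(t)]]).T
    q=(R.from_euler('z',case[2])*R.from_matrix(M)).as_quat(); return q[[3,0,1,2]]
def lidpose(th,tmax,gap=0,a=.175):
    t=min(th,tmax); return W(case,L(th,a,.03+gap+.01*np.sin(th-t),0))[0],quat(t)
E
python3 - <<'E'
from geo import *
for tmax in(.3,.5,.7,.9):
    print(tmax,[None if (j:=inverse_kinematics(*lidpose(th,tmax)))is None else j.round(2) if hasattr(j,'round') else np.round(j,2) for th in(1.2,1,.6,.3,0)])
print([inverse_kinematics(W(case,[-.18,y,.03])[0],quat(0)) for y in(.09,-.09)])
print(inverse_kinematics(W(case,[.12,0,.33])[0],quat(.5)))
E
```

```text
0.3 [array([-0.07,  0.65,  1.24, -0.09,  1.54,  1.26]), array([-0.08,  0.61,  1.34, -0.1 ,  1.48,  1.25]), array([-0.11,  0.57,  1.52, -0.11,  1.34,  1.24]), array([-0.13,  0.58,  1.62, -0.12,  1.23,  1.24]), array([-0.2 ,  0.51,  1.86, -0.  ,  0.77,  1.11])]
0.5 [array([-0.04,  0.76,  1.1 , -0.15,  1.76,  1.27]), array([-0.06,  0.71,  1.21, -0.15,  1.7 ,  1.27]), array([-0.08,  0.67,  1.4 , -0.16,  1.55,  1.27]), array([-0.13,  0.58,  1.62, -0.12,  1.23,  1.24]), array([-0.2 ,  0.51,  1.86, -0.  ,  0.77,  1.11])]
0.7 [array([-0.03,  0.87,  0.96, -0.2 ,  1.98,  1.27]), array([-0.04,  0.82,  1.08, -0.2 ,  1.91,  1.27]), array([-0.07,  0.72,  1.34, -0.19,  1.65,  1.28]), array([-0.13,  0.58,  1.62, -0.12,  1.23,  1.24]), array([-0.2 ,  0.51,  1.86, -0.  ,  0.77,  1.11])]
0.9 [array([-0.02,  0.98,  0.84, -0.26,  2.18,  1.24]), array([-0.03,  0.93,  0.97, -0.26,  2.1 ,  1.26]), array([-0.07,  0.72,  1.34, -0.19,  1.65,  1.28]), array([-0.13,  0.58,  1.62, -0.12,  1.23,  1.24]), array([-0.2 ,  0.51,  1.86, -0.  ,  0.77,  1.11])]
[array([-0.123 ,  0.5027,  2.161 , -0.    ,  0.478 ,  1.1888]), array([-0.4511,  0.5778,  1.9662, -0.    ,  0.5976,  0.8607])]
[-0.0278  0.7922  0.838  -0.149   1.9899  1.2565]
```

```bash
python3 - <<'E'
from geo import *
import cv2
command_gripper(0)
p=get_tcp_pos(); movel([p[0]+.1,p[1]+.1,.45],v=.25)
move_pose(W(case,[.14,0,.38])[0],quat(.7))
movel(*lidpose(1.25,.7,.02),v=.15)
print(get_time(),get_ft_force())
for th in np.arange(1.2,.75,-.075):
    q=lidpose(th,.7); movel(*q,v=.07); print(round(th,3),get_time(),get_ft_force())
im=[read_camera(n)[:,:,::-1] for n in("side","top")]
cv2.imwrite("pics/a.png",cv2.resize(np.vstack([im[0][90:290,270:470],im[1][60:260,240:440]]),None,fx=1.45,fy=1.45))
cv2.imwrite("pics/a.png",cv2.resize(np.hstack([im[0][90:290,270:470],im[1][60:260,240:440]]),(800,400)))
E
```

```text
6.0 [ 0.3698 -1.1286  0.7114]
1.2 6.5667 [-0.5911 -0.2535 -0.3292]
1.125 6.9167 [0.3497 0.2421 1.2458]
1.05 7.2667 [0.2981 0.1938 0.5185]
0.975 7.6167 [0.5799 0.6831 0.2013]
0.9 7.9667 [-0.0686  0.3756  0.4055]
0.825 8.3167 [-0.1945  0.3319 -0.6698]
```

View pics/a.png

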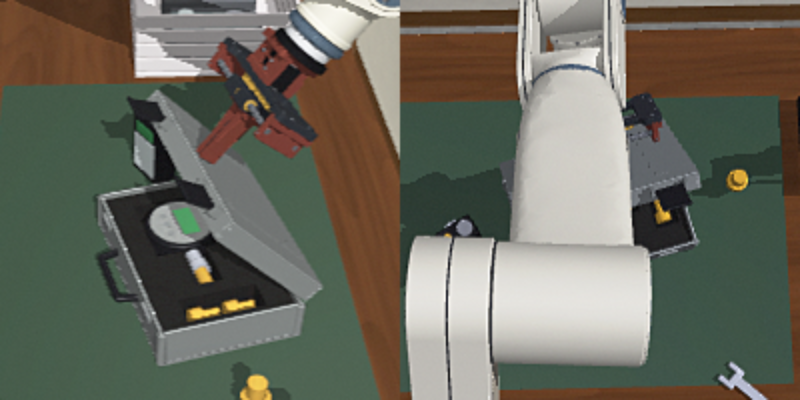

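The lid is following the fingertips, which sit on its outer face near (205,155), and the bystanders haven't moved. I'll continue down the arc.

```bash
python3 - <<'E'
from geo import *
import cv2
for th in np.arange(.75,.06,-.07):
    movel(*lidpose(th,.7),v=.06); print(round(th,3),get_time(),get_ft_force())
movel(*lidpose(.04,0),v=.04); print(get_ft_force())
p,q=lidpose(0,0,-.015)
print(movel(p,q,v=.02,until_force=12),get_tcp_pos(),get_ft_force())
wait(.4); print(get_ft_force())
p=get_tcp_pos(); movel([p[0],p[1],p[2]+.08],v=.12)
movel(W(case,[-.3,0,.2])[0],v=.25)
print(get_time())
im=[read_camera(n)[:,:,::-1] for n in("side","top")]
cv2.imwrite("pics/b.png",cv2.resize(np.hstack([im[0][150:290,290:430],im[1][90:230,270:410]]),(800,400),interpolation=cv2.INTER_CUBIC))
E
```

```text
0.75 8.8 [ 0.7801  0.3283 -0.3112]
0.68 9.1667 [ 0.3582  1.269  -0.1279]
0.61 9.525 [-0.0895 -0.325   0.1796]
0.54 9.8833 [-0.5537  0.7852  0.2139]
0.47 10.2417 [-0.2268  0.1962 -0.1285]
0.4 10.6 [-0.1314 -0.2159  0.0799]
0.33 10.9583 [-0.6598  1.3243  0.049 ]
0.26 11.3167 [ 0.4188 -0.1803  0.3632]
0.19 11.675 [-0.02    0.0991  0.4244]
0.12 12.0333 [-0.3081  0.4963 -0.3029]
[ 0.1993 -0.7095  0.6177]
True [ 0.5484 -0.1006  0.0903] [-1.2259  0.953   7.4193]
[-1.2948  1.2456  6.9047]
15.3583
```

View pics/b.png

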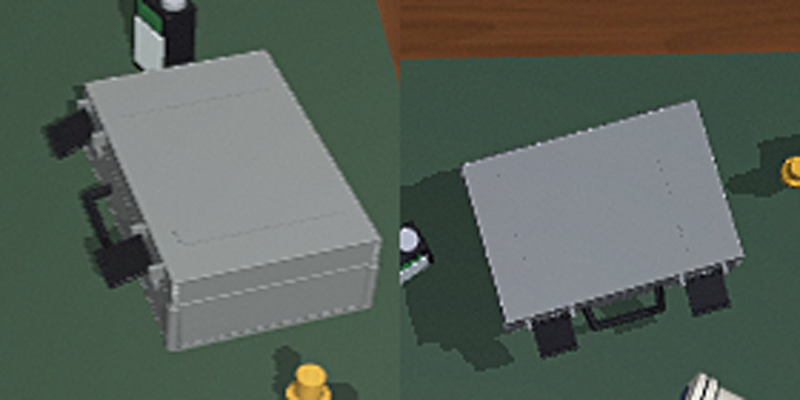

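The lid is shut: the fingertips stopped at z = 0.090. Both latches are still out, at (70,132) and (122,262) in the side half. Now I'll press each latch in from the front.

```bash
python3 - <<'E'
from geo import *
import cv2
for y in(.09,-.09):
    movel(W(case,[-.2,y,.15])[0],quat(0),v=.2)
    movel(W(case,[-.19,y,.032])[0],v=.15)
    s=movel(W(case,[-.105,y,.032])[0],v=.03,until_force=12)
    d=np.array(get_tcp_pos())-np.r_[case[:2],0]; k,c=np.sin(case[2]),np.cos(case[2])
    wait(.2); print(s,"case x",c*d[0]+k*d[1],d[2],get_ft_force(),get_time())
    movel(W(case,[-.2,y,.032])[0],v=.12)
    movel(W(case,[-.2,y,.15])[0],v=.2)
movel(W(case,[-.22,-.25,.3])[0],v=.25)
print(get_time())
im=[read_camera(n)[:,:,::-1] for n in("side","top")]
cv2.imwrite("pics/c.png",cv2.resize(np.hstack([im[0][150:290,290:430],im[1][90:230,270:410]]),(800,400),interpolation=cv2.INTER_CUBIC))
E
```

```text
True case x -0.15147278113831567 0.030938205291767985 [ 0.0878 -0.1442  0.025 ] 18.9667
True case x -0.15488064004317714 0.031200866287032655 [-0.4677 -0.7063  0.4038] 23.8583
26.1583
```

View pics/c.png

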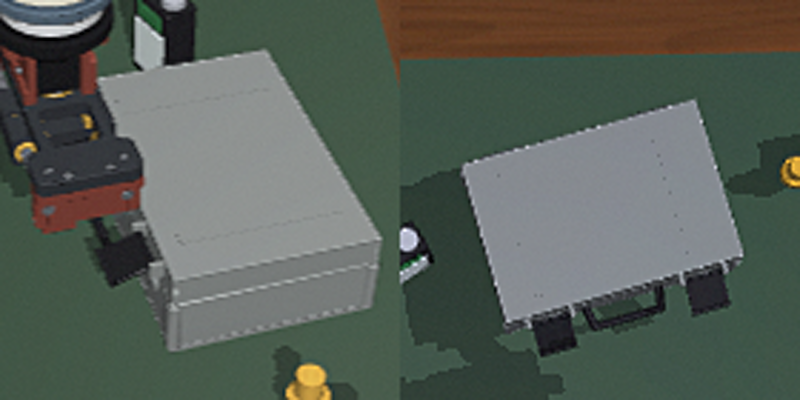

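Both horizontal pushes stopped at the latch tips, at about x = -0.141: the latches still stick out and a straight push has too little leverage. I'll press each tip down from above first, then push in.

```bash
cat > latch.py <<'E'
from geo import *
import cv2
def cx():
    d=np.array(get_tcp_pos())-np.r_[case[:2],0]; return np.cos(case[2])*d[0]+np.sin(case[2])*d[1],d[2]
def st(l,s): print(l,s,np.round(cx(),4),get_ft_force(),round(get_time(),2))
for y in(.09,-.09):
    movel(W(case,[-.138,y,.15])[0],quat(0),v=.25)
    movel(W(case,[-.138,y,.095])[0],v=.15)
    s=movel(W(case,[-.138,y,.034])[0],v=.04,until_force=18); st("down",s)
    s=movel(W(case,[-.105,y,.034])[0],v=.02,until_force=15); st("in",s); wait(.2); st("",0)
    movel(W(case,[-.18,y,.036])[0],v=.12)
    movel(W(case,[-.19,y,.15])[0],v=.2)
movel(W(case,[-.3,-.1,.2])[0],v=.25)
print(get_time())
im=[read_camera(n)[:,:,::-1] for n in("side","top")]
cv2.imwrite("pics/d.png",cv2.resize(np.hstack([im[0][150:290,290:430],im[1][90:230,270:410]]),(800,400),interpolation=cv2.INTER_CUBIC))
E
python3 latch.py
```

```text
down False [-0.1381  0.0341] [-0.8532 -0.2361  0.0746] 30.12
in True [-0.1189  0.0333] [-1.4015 -0.2083  0.4903] 31.22
 0 [-0.1191  0.0331] [ 0.7114 -0.6933 -0.2668] 31.42
down False [-0.1382  0.0341] [-0.851  -0.8924 -0.1423] 35.88
in True [-0.119   0.0334] [-2.9434 -1.0749  1.4057] 36.94
 0 [-0.1191  0.033 ] [-1.2532 -1.0321  0.7965] 37.14
39.1583
```

View pics/d.png

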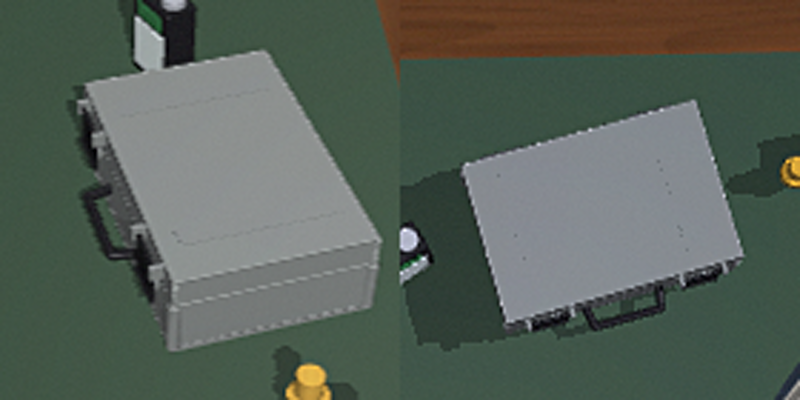

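Both latches now lie flat: the fingertips met a rigid stop at the same depth on each, about x = -0.109 at the finger face. Both views show the flaps against the front, the lid shut, the neighbours in place and the hand clear.

```bash
python3 -c "
from station import *
print(job_done(),get_time())"
```

```text
the job is handed in; nothing more can be done
the job is handed in; nothing more can be done
```

I eased the lid fully shut, pressed both latches flat, withdrew the hand clear of the case and handed the job in at about 39 s; my first horizontal push on each latch stopped at its tip, so I pressed the tips down from above first, and no verdict came back.

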